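# Snap the cover onto a battery case and hold it down

## Robot

A 6-joint arm with a two-finger parallel gripper is mounted at the origin on the work surface. World frame = base frame: x ahead of the robot, y to its left, z up, the work surface at z = 0. Lengths are in m, angles in degrees, forces in N, time in s.
With the tool pointing down it reaches from about 0.375 to 0.9 m from the base axis. Payload 3.1 kg.
Tool frame: the origin (TCP) lies midway between the tips of the shut fingers; the grasp point (between the pads) lies 19 mm behind it; z points along the fingers, y is the line along which they close (so a half turn about z gives the same grasp; the last joint's range is limited). The gripper opens to 87 mm and grips with 3 to 60 N. Pads are 19 mm wide; open, the fingers measure 117 mm over their backs; the gripper's body (75 mm by 190 mm) begins 51 mm behind the grasp point.
Start: joints at [59.158, 30.224, 82.088, -0, 67.689, -10.227], TCP at [0.22, 0.585, 0.223] pointing down, gripper open.
Joint ranges: [-176.69, 176.69], [-43.24, 126.21], [12.49, 139.97], [-82, 262], [0, 151.66], [-163.58, 163.58]. Speed limits (degrees/s): [159.86, 159.86, 180, 180, 180, 180].

## Interface

Orientations are given as a 3x3 rotation matrix whose columns are the frame's x, y, z axes.
In Python, from rig import bot, cams, job gives the robot as it stands (bot), with the cameras (cams) and the job (job).
- The arm moves only by the tool run_rows, called as name(argument=value, ...), one argument or row to a line, values as JSON. Schema: {"type":"object","properties":{"motion":{"type":"array","items":{"type":"object","properties":{"x":{"type":"number"},"y":{"type":"number"},"z":{"type":"number"},"ax":{"type":"number"},"ay":{"type":"number"},"az":{"type":"number"},"jaw":{"type":"number"}},"additionalProperties":false,"required":["jaw"]},"minItems":1,"maxItems":20},"only":{"type":"string"},"quiet":{"type":"boolean"},"lines":{"type":"string"}},"required":["motion"],"additionalProperties":false}. motion is a list of rows, 1 to 20 of them, each an object with the fields x, y, z (the shift in fractions of the full range, 1 being 0.6 m), ax, ay, az (a rotation vector in fractions of the full range, 1 being 180 degrees), jaw (the opening from 0.0 (shut) to 1.0 (fully open)); a field left out counts as zero (the opening has to be given); each row is the pose to reach, as a shift and turn from the pose commanded when the call began, along the tool's axes at that moment; what a row does not reach only later rows make up. A row lasts 1/10 s, in which the tool goes at most 0.05 m and 8.59 degrees, less where a joint would pass 70% of its speed; a pose out of reach is approached as far as the arm can. The fingers move at their own pace and stop on an object; the grip force is fixed at half the most. Time passes only in rows, so rows that do not move let the fingers close. The tool returns the time, the measured TCP pose, the force, the opening and the grip force at its end. only (a regular expression) keeps the lines of the reply that match it, lines (a string "A,B") keeps lines A to B, and quiet returns only ok. Shift and turn numbers lie between -1 and 1, and a call with a number outside is refused. Input that does not fit is refused with a message, and nothing moves.
- bot.read_state(): the state, without advancing time (a new reading comes with each control period).
- cams.capture(name): name is "scene" or "top" or "wrist"; returns a dict with "color" (400x640x3 uint8, red, green, blue), "K" (3x3 intrinsics, pixels), "view" (4x4, takes a point from world to camera coordinates); the wrist camera has in their place "mount" (4x4, takes a point from camera to tool coordinates, whose origin is the TCP and whose axes are the flange's). Camera axes: x right, y up, looking along -z (the intrinsics and any distortion apply to the point x, -y, -z); pixel columns grow to the right and rows downward; lengths in m; the calibration is good to about 2 mm. A picture is of the moment at which its call begins: read the wrist's pose just before it. There is no depth.
- job.hand_in(): hands the job in; it is judged then, once.
The state is a dict: "time_s": time; "joint_positions": joint angles; "qvel": joint speeds; "tau": joint torques, N m; "position": TCP position; "tcp_rot": TCP orientation; "force": force on the tool from outside, world axes, zero at the start; "moment": the same for the moment, N m; "opening": opening from 0.0 (shut) to 1.0 (fully open); "grasp_force": force on a finger pad.
Only numpy, scipy, OpenCV 4.12 (cv2) and the standard library are available. Lean on these libraries where they do the work, as an engineer would, in place of code of your own. Each camera call takes 0.05 s, during which the arm holds its last target. There are 200 camera calls.

## Task

Pick up the shorter of the two flat covers from the bench, lay it on the open battery case in the nest so that it lies between the corner guides, and press it down until the spring clips at both ends snap over it and it lies fully home. Keep pressing firmly on the seated cover and finish still holding it down: do not let go at the end. Leave the long cover, the loose cell and the screwdriver where they are.

Things in the scene. Friction and masses are not known exactly. Their poses are not given: they have to be found in the camera images.
- cover: the cover to fit: a flat black plastic plate 100 long (its x) x 46 wide (its y) x 5 mm thick, about 30 g, lying flat on the bench; origin at the centre of its underside, z up. Pinch it across its 46 mm width near mid-length. It lies at either of two spots, the long cover at the other
- long_cover: the wrong cover: same plate but 140 mm long (x) x 46 x 5 mm; origin at the centre of its underside; leave it alone
- nest: fixed aluminium nest plate 150 (x) x 90 (y) x 12 mm, turned up to 0.5 rad either way, carrying an open black battery case 104 (x) x 46 (y) mm whose walls' top edge, the seat, is 36 mm above the bench; an amber cell lies inside, below that edge. Corner guides and two end clips stand round the case. Origin at the centre of the plate's underside on the bench, x along the case's length, z up
- seat (a point): centre of the case's seat, 36 mm above the bench on the nest's axis, axes as the nest's. When the cover is home its underside's centre lies here and its long axis along x (either way round)
- guides (a point): point on the nest's axis, 20 mm above the seat, level with the guides' tops. Eight aluminium guides 8 mm wide: at x = +-41 beside the long sides, at y = +-18 beyond the ends. Inner faces upright 1.3 mm outside the seated cover's edges up to 9 mm above the seat, then leaning out 30 degrees, 6 mm wider at the top: they funnel the cover in. The long sides' middle (|x| < 36 mm) is free for fingers
- clip_a (a joint): outward slide (m) of the 16 mm wide black spring clip at the middle of the nest's +x end: 0 at rest, up to 0.009. At rest its nose reaches 3 mm in over the cover's edge, underside 6 mm above the seat (1 mm above the seated cover's top); its face slopes outward from 8 to 23 mm above the seat. Spring: 2 N to start, plus 1 N per mm
- clip_b (a joint): the same clip at the nest's -x end. The level cover first meets both clips' slopes with its underside about 14 mm above the seat; pushing it past both takes about 8 to 15 N downward in all; then the force suddenly drops, the clips jump back to 0 and the cover drops on the hard seat. If it tips, one end snaps first and the other needs a second push of up to 15 N
- cell: loose battery cell in amber film, 70 x 34 x 8 mm, lying on the bench; origin at the centre of its underside; leave it alone
- driver: loose screwdriver, about 170 mm long, grey handle, lying along its x, origin about its middle; leave it alone
- tray: fixed blue tray of finished cells to the robot's left, 400 (x) x 260 (y) x 92 mm high; origin at the centre of its underside

How it is judged:
By the outcome, as a careful person would: the job done as asked, in the order asked, and still so for the second after the job is handed in, while the arm keeps its last pose, push and grip.
It also fails if it takes over 64 s, if anything falls off the work surface, if the arm or the gripper's body presses on something with over 40 N, if the wrist force passes 120 N, or if a joint passes its speed limit or range.

## Working session

There is one attempt and no reset: what is moved stays moved. The work goes in short steps, Python scripts to look and compute and a tool call to move; the robot and the scene stay as the last step left them, time stands still between calls to the robot, and variables do not carry over. Pictures are saved under pics/ and viewed, at most 10 in all, crops included, and the job is handed in when it is done.

```bash
ls; mkdir -p pics; python3 - <<'E'
from rig import bot, cams, job
import cv2,numpy as np
s=bot.read_state();print({k:np.round(v,3).tolist() for k,v in s.items()})
for n in("top","scene"):
    c=cams.capture(n);cv2.imwrite(f"pics/{n}0.png",c["color"][:,:,::-1]);print(n,c["K"],c["view"],c.keys())
E
```

```text
pics
rig.py
{'time_s': 0.0, 'joint_positions': [59.158, 30.279, 82.158, -0.0, 67.687, -10.228], 'qvel': [0.027, 0.083, -0.016, 0.053, 0.019, -0.043], 'tau': [0.002, -44.005, -17.659, 0.063, 0.058, -0.0], 'position': [0.22, 0.584, 0.222], 'tcp_rot': [[-0.936, 0.352, -0.001], [0.352, 0.936, -0.002], [0.0, -0.002, -1.0]], 'force': [0.247, 0.089, -0.096], 'moment': [-0.062, -0.03, -0.022], 'grasp_force': 0.0, 'opening': 1.001}
top [[382.04480575   0.         315.40203446]
 [  0.         382.04480575 198.90122004]
 [  0.           0.           1.        ]] [[-0.01262145 -0.99990815  0.00493818  0.09975513]
 [ 0.9946702  -0.01204961  0.10240118 -0.62299178]
 [-0.10233227  0.00620432  0.99473092 -1.25386579]
 [ 0.          0.          0.          1.        ]] dict_keys(['color', 'K', 'view'])
scene [[381.75131854   0.         319.77184594]
 [  0.         381.75131854 203.18189493]
 [  0.           0.           1.        ]] [[ 0.67335776  0.73931067 -0.00300872 -0.50506035]
 [-0.48222269  0.44228173  0.75620642  0.21320265]
 [ 0.56040218 -0.50774659  0.65432622 -1.38359745]
 [ 0.          0.          0.          1.        ]] dict_keys(['color', 'K', 'view'])
```

View pics/top0.png

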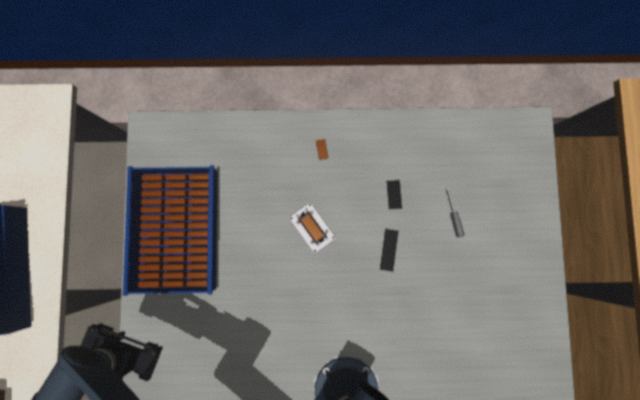

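View pics/scene0.png

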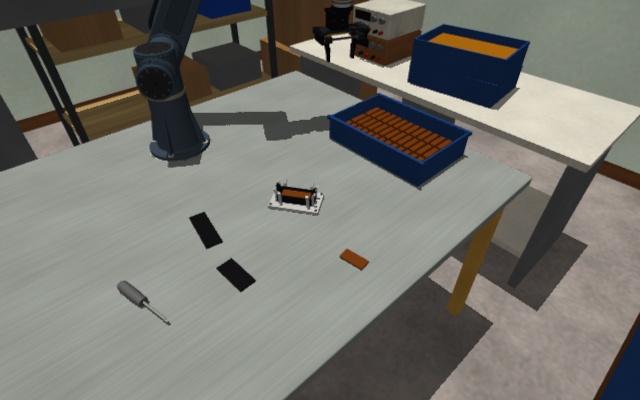

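The top view shows the nest at about (313,228), the short cover at (394,194), the long cover at (389,250), the cell at (322,149) and the driver at (455,213). Next I'll measure the short cover and the nest.

```bash
cat >h.py <<'E'
from rig import bot, cams, job
import cv2,numpy as np
def cam(n):
    s=bot.read_state();c=cams.capture(n)
    if n=="wrist":
        T=np.eye(4);T[:3,:3]=s["tcp_rot"];T[:3,3]=s["position"];M=T@c["mount"]
    else: M=np.linalg.inv(c["view"])
    return c["color"],c["K"],M
def ray(px,K,M,z):
    p=np.atleast_2d(px).astype(float)
    d=np.c_[(p[:,0]-K[0,2])/K[0,0],-(p[:,1]-K[1,2])/K[1,1],-np.ones(len(p))]@M[:3,:3].T
    o=M[:3,3];return (o+d*((z-o[2])/d[:,2])[:,None])[:,:2]
def proj(P,K,M):
    p=(np.atleast_2d(P)-M[:3,3])@M[:3,:3]
    return np.c_[K[0,2]+K[0,0]*p[:,0]/-p[:,2],K[1,2]+K[1,1]*p[:,1]/p[:,2]]
def rects(mask,K,M,z,amin=100):
    for c in cv2.findContours(mask.astype(np.uint8),0,cv2.CHAIN_APPROX_NONE)[0]:
        if cv2.contourArea(c)<amin: continue
        w=ray(c[:,0],K,M,z).astype(np.float32)
        (cx,cy),(a,b),t=cv2.minAreaRect(w*1000)
        if a<b:a,b,t=b,a,t+90
        print("px",c[:,0].mean(0).round(),"c",round(cx,1),round(cy,1),"size",round(a,1),round(b,1),"ang",round((t+90)%180-90,1))
E
python3 - <<'E'
from h import *
I,K,M=cam("top")
dark=I.max(2)<60; dark[:,:280]=0;dark[:170]=0;dark[290:]=0;dark[:,480:]=0
print("covers z5");rects(dark,K,M,.005,60)
w=I.min(2)>200;w[:,:280]=0;w[:,:][:195]=0;w[260:]=0;w[:,345:]=0
w=cv2.morphologyEx(w.astype(np.uint8),3,np.ones((9,9)))
print("nest z12");rects(w,K,M,.012)
E
```

```text
covers z5
px [389. 250.] c 451.2 -154.7 size 130.8 39.0 ang -9.4
px [394. 194.] c 640.1 -178.4 size 91.1 39.5 ang 2.9
nest z12
px [311. 235.] c 507.3 116.9 size 148.5 73.8 ang 62.8
```

Careful with the scale: shifts go in shares of 0.6 m and turns go in shares of 180 degrees. That gives: -0.43 m is -0.7167, -0.345 m is -0.575, -23.5 degrees is -0.1306.

run_rows(
  motion=[
    {"x": -0.7167, "y": -0.575, "z": -0.1667, "az": -0.1306, "jaw": 1},
    {"x": -0.7167, "y": -0.575, "z": -0.1667, "az": -0.1306, "jaw": 1},
    {"x": -0.7167, "y": -0.575, "z": -0.1667, "az": -0.1306, "jaw": 1},
    {"x": -0.7167, "y": -0.575, "z": -0.1667, "az": -0.1306, "jaw": 1},
    {"x": -0.7167, "y": -0.575, "z": -0.1667, "az": -0.1306, "jaw": 1},
    {"x": -0.7167, "y": -0.575, "z": -0.1667, "az": -0.1306, "jaw": 1},
    {"x": -0.7167, "y": -0.575, "z": -0.1667, "az": -0.1306, "jaw": 1},
    {"x": -0.7167, "y": -0.575, "z": -0.1667, "az": -0.1306, "jaw": 1},
    {"x": -0.7167, "y": -0.575, "z": -0.1667, "az": -0.1306, "jaw": 1},
    {"x": -0.7167, "y": -0.575, "z": -0.1667, "az": -0.1306, "jaw": 1},
    {"x": -0.7167, "y": -0.575, "z": -0.1667, "az": -0.1306, "jaw": 1},
    {"x": -0.7167, "y": -0.575, "z": -0.1667, "az": -0.1306, "jaw": 1},
    {"x": -0.7167, "y": -0.575, "z": -0.1667, "az": -0.1306, "jaw": 1},
    {"x": -0.7167, "y": -0.575, "z": -0.1667, "az": -0.1306, "jaw": 1},
    {"x": -0.7167, "y": -0.575, "z": -0.1667, "az": -0.1306, "jaw": 1},
  ],
)

```text
time_s: 1.65
position: [0.4995, 0.1122, 0.322]
tcp_rot: [[-0.999, -0.052, -0.002], [-0.052, 0.999, 0.001], [0.002, 0.001, -1.0]]
force: [-0.9, -0.1, 0.2]
opening: 0.997
grasp_force: 0.0
```

```bash
python3 - <<'E'
from h import *
I,K,M=cam("wrist");cv2.imwrite("pics/w1.png",I[:,:,::-1]);print(M.round(3),K[0])
E
```

```text
[[-0.051 -0.967 -0.248  0.432]
 [ 0.999 -0.05  -0.012  0.108]
 [-0.001 -0.248  0.969  0.483]
 [ 0.     0.     0.     1.   ]] [353.87490798   0.         319.73636887]
```

View pics/w1.png

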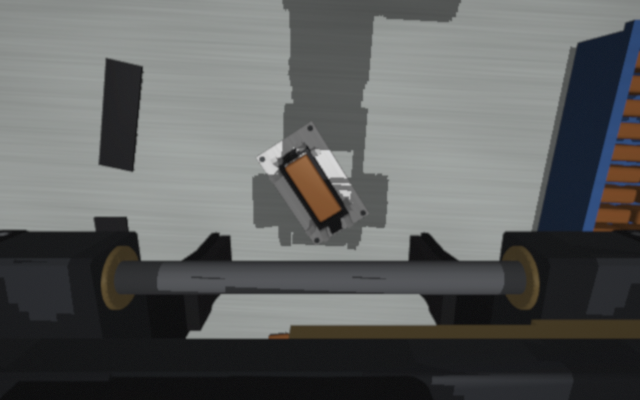

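The wrist view shows the nest, with plate screws at about (310,128), (263,159), (363,213) and (317,240), and the amber cell centred at about (313,187). The long cover is at (120,115).

```bash
python3 - <<'E'
from h import *
I,K,M=cam("wrist")
hsv=cv2.cvtColor(I,cv2.COLOR_RGB2HSV)
am=(hsv[...,0]<20)&(hsv[...,1]>100)&(hsv[...,2]>60);am[250:]=0;am[:,500:]=0
print("amber z30");rects(am,K,M,.030)
g=cv2.cvtColor(I,cv2.COLOR_RGB2GRAY)
c=np.float32([[310,128],[263,159],[363,213],[317,240]])
P=[]
for x,y in c.astype(int):
    p=g[y-4:y+5,x-4:x+5].astype(float);w=np.clip(90-p,0,None);yy,xx=np.mgrid[y-4:y+5,x-4:x+5];P.append([(w*xx).sum()/w.sum(),(w*yy).sum()/w.sum()])
w=ray(P,K,M,.012)*1000;print(np.round(P,1),w.round(1),w.mean(0))
v=(w[0]-w[2])+(w[1]-w[3]);u=(w[0]-w[1]);u2=w[2]-w[3];print(np.degrees(np.arctan2(v[1],v[0])),np.degrees(np.arctan2(u[1],u[0])),np.degrees(np.arctan2(u2[1],u2[0])),np.linalg.norm(v)/2)
cv2.imwrite("pics/w2.png",cv2.resize(I[100:260,220:420,::-1],None,fx=4,fy=3.75,interpolation=2))
E
```

```text
amber z30
px [313. 188.] c 531.0 104.3 size 87.7 34.3 ang 35.4
[[309.8 127.5]
 [262.  158.5]
 [362.8 212.4]
 [316.4 239.8]] [[454.1  96. ]
 [497.7  34.1]
 [565.3 174.2]
 [608.9 112.1]] [531.50992465 104.09843211]
-144.87907518818218 125.18069428421981 125.06846808981062 135.88777458559034
```

View pics/w2.png

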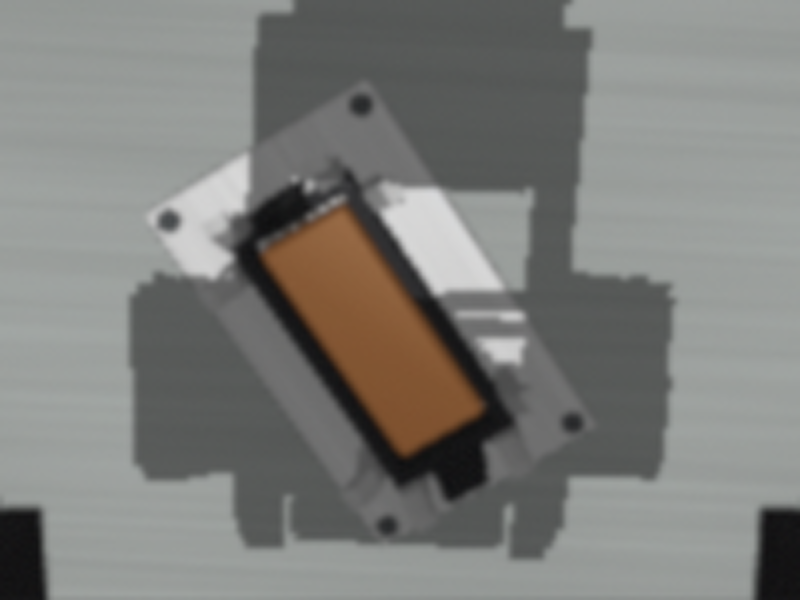

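The zoomed crop shows all four screws, the case and both end clips clearly. The nest is at (531.5, 104.1) mm with its long axis at 35.1°, and the amber cell agrees. Next I'll look at the cover up close.

To row units: -0.288 m is -0.48, -0.105 m is -0.175.

run_rows(
  motion=[
    {"x": -0.175, "y": -0.48, "z": 0.0833, "jaw": 1},
    {"x": -0.175, "y": -0.48, "z": 0.0833, "jaw": 1},
    {"x": -0.175, "y": -0.48, "z": 0.0833, "jaw": 1},
    {"x": -0.175, "y": -0.48, "z": 0.0833, "jaw": 1},
    {"x": -0.175, "y": -0.48, "z": 0.0833, "jaw": 1},
    {"x": -0.175, "y": -0.48, "z": 0.0833, "jaw": 1},
    {"x": -0.175, "y": -0.48, "z": 0.0833, "jaw": 1},
    {"x": -0.175, "y": -0.48, "z": 0.0833, "jaw": 1},
  ],
)

```text
time_s: 2.55
position: [0.6205, -0.1723, 0.2713]
tcp_rot: [[-0.999, -0.049, -0.002], [-0.049, 0.999, 0.001], [0.002, 0.001, -1.0]]
force: [0.4, 0.7, 0.5]
opening: 0.996
grasp_force: 0.0
```

```bash
python3 - <<'E'
from h import *
I,K,M=cam("wrist");cv2.imwrite("pics/w3.png",I[:,:,::-1])
d=I.max(2)<70;d[235:]=0
rects(d,K,M,.005,300)
s=bot.read_state();print(s["position"],np.round(s["tcp_rot"],4))
E
```

```text
px [572. 233.] c 687.1 151.3 size 172.3 5.4 ang -87.3
px [ 67. 233.] c 717.8 -489.7 size 173.1 5.4 ang -87.3
px [314. 184.] c 641.4 -180.0 size 99.0 46.3 ang 2.7
px [575. 100.] c 535.6 123.6 size 139.5 69.9 ang 34.3
px [338.  40.] c 476.7 -159.6 size 92.5 43.7 ang -9.2
[ 0.61997048 -0.17062567  0.27182442] [[-0.9987 -0.0504 -0.0018]
 [-0.0504  0.9987  0.0016]
 [ 0.0017  0.0017 -1.    ]]
```

View pics/w3.png

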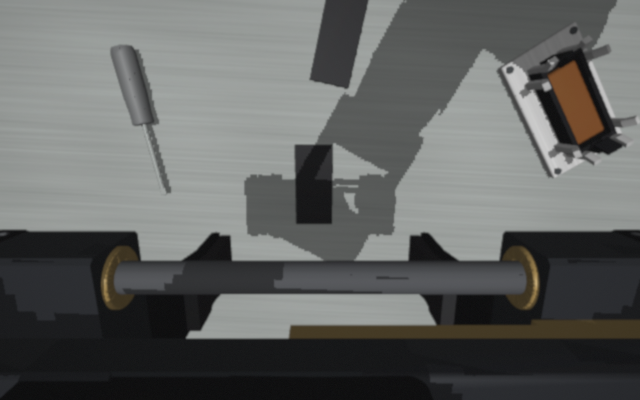

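The wrist view shows the short cover at (314,184): centre (641.4, -180.0) mm, 99x46 mm, angle 2.7°, between the open fingers. I'll descend and grip it.

To row units: 0.267 m is 0.445, -0.0095 m is -0.0158.

run_rows(
  motion=[
    {"x": -0.0333, "y": -0.0158, "z": 0.3333, "jaw": 1},
    {"x": -0.0333, "y": -0.0158, "z": 0.3333, "jaw": 1},
    {"x": -0.0333, "y": -0.0158, "z": 0.3333, "jaw": 1},
    {"x": -0.0333, "y": -0.0158, "z": 0.3333, "jaw": 1},
    {"x": -0.0333, "y": -0.0158, "z": 0.3833, "jaw": 1},
    {"x": -0.0333, "y": -0.0158, "z": 0.4167, "jaw": 1},
    {"x": -0.0333, "y": -0.0158, "z": 0.4367, "jaw": 1},
    {"x": -0.0333, "y": -0.0158, "z": 0.445, "jaw": 1},
    {"x": -0.0333, "y": -0.0158, "z": 0.445, "jaw": 1},
    {"x": -0.0333, "y": -0.0158, "z": 0.445, "jaw": 1},
  ],
)

```text
time_s: 3.6
position: [0.6418, -0.1801, 0.0072]
tcp_rot: [[-0.999, -0.051, 0.002], [-0.051, 0.999, -0.001], [-0.002, -0.001, -1.0]]
force: [-0.1, -0.6, -0.8]
opening: 1.001
grasp_force: 0.0
```

To row units: 0.004 m is 0.0067, 0.002 m is 0.0033.

run_rows(
  motion=[
    {"z": 0.0033, "jaw": 1},
    {"z": 0.0067, "jaw": 1},
    {"z": 0.0067, "jaw": 1},
    {"z": 0.0067, "jaw": 1},
  ],
)

```text
time_s: 4.0
position: [0.6408, -0.1803, 0.0017]
tcp_rot: [[-0.999, -0.05, 0.0], [-0.05, 0.999, -0.0], [-0.0, -0.0, -1.0]]
force: [0.7, 0.3, 0.4]
opening: 0.997
grasp_force: 0.0
```

run_rows(
  motion=[
    {"jaw": 0.4},
    {"jaw": 0.4},
    {"jaw": 0.4},
    {"jaw": 0.4},
    {"jaw": 0.4},
    {"jaw": 0.4},
    {"jaw": 0.4},
    {"jaw": 0.4},
  ],
)

```text
time_s: 4.8
position: [0.6408, -0.1801, 0.0015]
tcp_rot: [[-0.999, -0.05, -0.0], [-0.05, 0.999, 0.0], [0.0, 0.0, -1.0]]
force: [-0.6, -0.0, 0.0]
opening: 0.522
grasp_force: 30.0
```

To row units: 0.289 m is 0.4817, 0.095 m is 0.1583, -32.2 degrees is -0.1789.

run_rows(
  motion=[
    {"z": -0.05, "jaw": 0},
    {"z": -0.1, "jaw": 0},
    {"z": -0.1667, "jaw": 0},
    {"z": -0.2333, "jaw": 0},
    {"x": 0.1583, "y": 0.4817, "z": -0.2333, "az": -0.1789, "jaw": 0},
    {"x": 0.1583, "y": 0.4817, "z": -0.2333, "az": -0.1789, "jaw": 0},
    {"x": 0.1583, "y": 0.4817, "z": -0.2333, "az": -0.1789, "jaw": 0},
    {"x": 0.1583, "y": 0.4817, "z": -0.2333, "az": -0.1789, "jaw": 0},
    {"x": 0.1583, "y": 0.4817, "z": -0.2333, "az": -0.1789, "jaw": 0},
    {"x": 0.1583, "y": 0.4817, "z": -0.2333, "az": -0.1789, "jaw": 0},
    {"x": 0.1583, "y": 0.4817, "z": -0.2333, "az": -0.1789, "jaw": 0},
    {"x": 0.1583, "y": 0.4817, "z": -0.2333, "az": -0.1789, "jaw": 0},
    {"x": 0.1583, "y": 0.4817, "z": -0.2333, "az": -0.1789, "jaw": 0},
    {"x": 0.1583, "y": 0.4817, "z": -0.2333, "az": -0.1789, "jaw": 0},
  ],
)

```text
time_s: 6.2
position: [0.5326, 0.1022, 0.1416]
tcp_rot: [[-0.819, -0.573, 0.001], [-0.573, 0.819, -0.0], [-0.001, -0.001, -1.0]]
force: [0.4, -0.2, -0.5]
opening: 0.521
grasp_force: 30.0
```

```bash
python3 - <<'E'
from h import *
I,K,M=cam("wrist");J,_,_=cam("scene")
cv2.imwrite("pics/w4.png",np.hstack([cv2.resize(I,(480,300)),cv2.resize(J[140:240,230:390],(320,200)).repeat(1,0) if 0 else cv2.copyMakeBorder(cv2.resize(J[140:240,230:390],(320,200)),0,100,0,0,0)])[:,:,::-1])
E
```

```text
(no output)
```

View pics/w4.png

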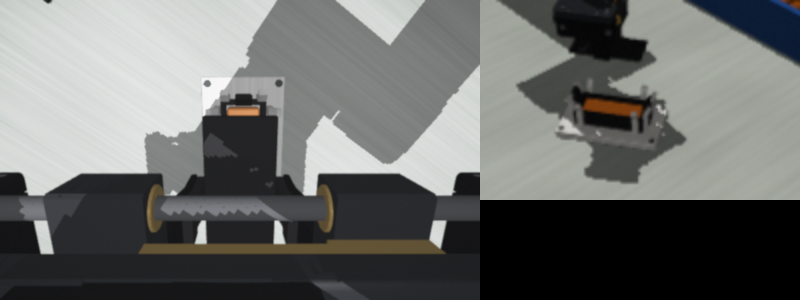

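The wrist view shows the cover held level and square. Its near end is at about (271-371,155) in full-resolution pixels, with nest screws beyond it at (276,111) and (379,111). I'll check the alignment numerically.

```bash
python3 - <<'E'
from h import *
I,K,M=cam("wrist");s=bot.read_state();g=cv2.cvtColor(I,cv2.COLOR_RGB2GRAY)
R=np.array(s["tcp_rot"]);p=np.array(s["position"])
P=[]
for x,y in((276,111),(379,111)):
    q=g[y-6:y+7,x-6:x+7].astype(float);w=np.clip(90-q,0,None);yy,xx=np.mgrid[y-6:y+7,x-6:x+7];P.append([(w*xx).sum()/w.sum(),(w*yy).sum()/w.sum()])
def tool(px,z):
    w=ray(px,K,M,z);return ((np.c_[w,np.full(len(w),z)]-p)@R*1000).round(1)
print("screws",np.round(P,1),tool(P,.012)[:,:2],"expect x +68, y +-37.8")
d=(g<60);r=d[175];xs=np.flatnonzero(r[240:400])+240;L=[[xs.min(),175],[xs.max()+1,175]]
col=np.flatnonzero(g[120:200,300]<60)+120; 
d2=[np.flatnonzero(g[140:175,x]<60) for x in (280,290,350,360)];print(col[:3],[140+a[0] if len(a) else None for a in d2])
z=p[2]-.002+.005
print("cover edges",L,tool(L,z)[:,:2],"end",tool([[320,154.5]],z)[:,:2])
E
```

```text
screws [[  nan   nan]
 [373.6 110.9]] [[ nan  nan]
 [67.5 41.3]] expect x +68, y +-37.8
[137 138 139] [np.int64(155), np.int64(155), np.int64(140), np.int64(155)]
cover edges [[np.int64(271), 175], [np.int64(369), 175]] [[ 39.7 -23.2]
 [ 39.7  21. ]] end [[48.9 -1.1]]<stdin>:6: RuntimeWarning: invalid value encountered in scalar divide
```

```bash
python3 - <<'E'
from h import *
I,K,M=cam("wrist");s=bot.read_state();g=cv2.cvtColor(I,cv2.COLOR_RGB2GRAY)
R=np.array(s["tcp_rot"]);p=np.array(s["position"])
for x0,x1 in((266,290),(364,384)):
    q=g[100:124,x0:x1];m=(q<np.median(q)*.65).astype(np.uint8)
    for c,st in zip(*[cv2.connectedComponentsWithStats(m)[i][1:] for i in(3,2)]):
        if st[4]>8:
            w=ray([c+[x0,100]],K,M,.012);print(c+[x0,100],st[4],((np.c_[w,.012]-p)@R*1000).round(1), (w*1000).round(1))
print(p,R.round(3))
E
```

```text
[275.41509434 111.50943396] 53 [[ 67.2 -36.5 129.4]] [[497.7  34.1]]
[370.7962963 111.2037037] 54 [[ 67.3  39.2 129.4]] [[454.3  96.1]]
[0.53188618 0.10252722 0.14143623] [[-0.819 -0.573  0.   ]
 [-0.573  0.819 -0.   ]
 [ 0.    -0.    -1.   ]]
```

To row units: 0.088 m is 0.1467, 0.0018 m is 0.003.

run_rows(
  motion=[
    {"y": 0.003, "z": 0.0667, "jaw": 0},
    {"y": 0.003, "z": 0.1083, "jaw": 0},
    {"y": 0.003, "z": 0.1333, "jaw": 0},
    {"y": 0.003, "z": 0.1417, "jaw": 0},
    {"y": 0.003, "z": 0.1467, "jaw": 0},
    {"y": 0.003, "z": 0.1467, "jaw": 0},
  ],
)

```text
time_s: 7.0
position: [0.5308, 0.1049, 0.0538]
tcp_rot: [[-0.819, -0.574, 0.001], [-0.574, 0.819, -0.0], [-0.001, -0.0, -1.0]]
force: [0.6, 0.3, -0.5]
opening: 0.519
grasp_force: 30.0
```

```bash
python3 - <<'E'
from h import *
I,K,M=cam("wrist");J,_,_=cam("scene");s=bot.read_state();print(s["force"],s["moment"],s["position"])
cv2.imwrite("pics/w5.png",np.hstack([I[:300,170:470],cv2.resize(J[150:225,250:340],(360,300),interpolation=2)])[:,:,::-1])
E
```

```text
[ 0.06396199 -0.28455163 -0.11708121] [ 0.03745665  0.05401465 -0.00773912] [0.5311027  0.10504564 0.05436978]
```

View pics/w5.png

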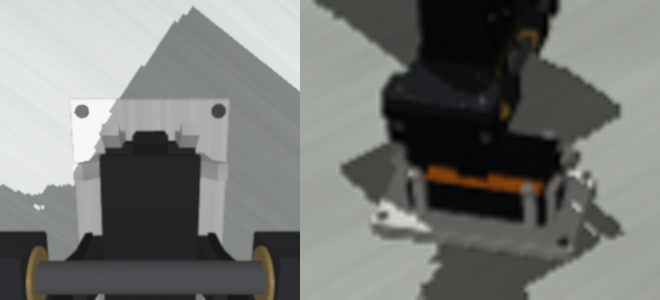

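The cover's edges (101 to 199) sit centred between the screws (82 and 218) and inside the guides, with no contact force. I'll press down in stages.

To row units: 0.005 m is 0.0083, 0.003 m is 0.005.

run_rows(
  motion=[
    {"z": 0.005, "jaw": 0},
    {"z": 0.0083, "jaw": 0},
    {"z": 0.0083, "jaw": 0},
  ],
)

```text
time_s: 7.4
position: [0.5311, 0.1051, 0.0494]
tcp_rot: [[-0.818, -0.575, 0.002], [-0.575, 0.818, -0.0], [-0.002, -0.001, -1.0]]
force: [-2.3, -0.5, 4.0]
opening: 0.516
grasp_force: 30.0
```

run_rows(
  motion=[
    {"z": 0.0033, "jaw": 0},
    {"z": 0.0067, "jaw": 0},
    {"z": 0.0067, "jaw": 0},
  ],
)

```text
time_s: 7.7
position: [0.5314, 0.1051, 0.0462]
tcp_rot: [[-0.818, -0.575, 0.003], [-0.575, 0.818, -0.0], [-0.002, -0.002, -1.0]]
force: [-0.8, -1.0, 10.7]
opening: 0.517
grasp_force: 30.0
```

To row units: 0.003 m is 0.005, 0.002 m is 0.0033.

run_rows(
  motion=[
    {"z": 0.0033, "jaw": 0},
    {"z": 0.005, "jaw": 0},
    {"z": 0.005, "jaw": 0},
  ],
)

```text
time_s: 8.0
position: [0.5313, 0.1049, 0.0428]
tcp_rot: [[-0.818, -0.575, 0.003], [-0.575, 0.818, -0.0], [-0.002, -0.002, -1.0]]
force: [-1.1, -1.4, 7.4]
opening: 0.521
grasp_force: 30.0
```

run_rows(
  motion=[
    {"z": 0.0033, "jaw": 0},
    {"z": 0.005, "jaw": 0},
    {"z": 0.005, "jaw": 0},
  ],
)

```text
time_s: 8.3
position: [0.5291, 0.1047, 0.0387]
tcp_rot: [[-0.818, -0.575, -0.002], [-0.575, 0.818, -0.001], [0.003, 0.001, -1.0]]
force: [-2.8, -3.5, 4.2]
opening: 0.516
grasp_force: 30.0
```

To row units: 0.003 m is 0.005, 0.002 m is 0.0033.

run_rows(
  motion=[
    {"z": 0.0033, "jaw": 0},
    {"z": 0.005, "jaw": 0},
    {"z": 0.005, "jaw": 0},
    {"z": 0.005, "jaw": 0},
  ],
)

```text
time_s: 8.7
position: [0.5293, 0.1048, 0.0371]
tcp_rot: [[-0.818, -0.575, -0.002], [-0.575, 0.818, -0.001], [0.002, 0.0, -1.0]]
force: [-5.0, -2.7, 16.2]
opening: 0.52
grasp_force: 30.0
```

```bash
python3 - <<'E'
from h import *
I,K,M=cam("wrist");J,_,_=cam("scene");s=bot.read_state();print(s["force"],s["moment"],s["position"])
cv2.imwrite("pics/w6.png",np.hstack([cv2.resize(I[90:240,230:410],(360,300),interpolation=2),cv2.resize(J[150:225,250:340],(360,300),interpolation=2)])[:,:,::-1])
E
```

```text
[-6.38311958 -3.83180771 16.25919871] [-0.62481458  1.08036307 -0.02944387] [0.52934049 0.10484093 0.03711186]
```

View pics/w6.png

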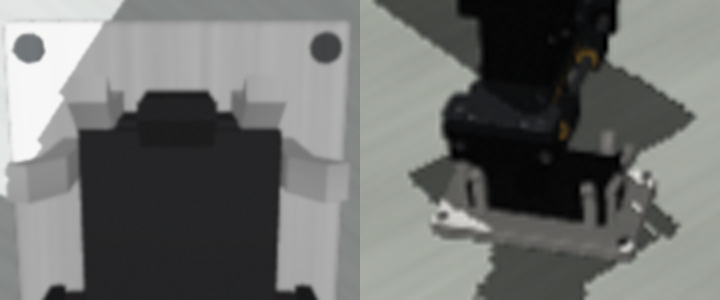

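The near clip's nose is over the cover's edge, and the scene view shows the cover down in the guides. I can't see the far clip clearly, so I'll push harder.

To row units: 0.002 m is 0.0033, 0.001 m is 0.0017.

run_rows(
  motion=[
    {"z": 0.0017, "jaw": 0},
    {"z": 0.0033, "jaw": 0},
    {"z": 0.0033, "jaw": 0},
    {"z": 0.0033, "jaw": 0},
  ],
)

```text
time_s: 9.2
position: [0.5293, 0.1049, 0.037]
tcp_rot: [[-0.818, -0.576, -0.001], [-0.576, 0.818, -0.001], [0.001, -0.0, -1.0]]
force: [-8.6, -4.6, 31.3]
opening: 0.525
grasp_force: 30.0
```

run_rows(
  motion=[
    {"z": 0.0017, "jaw": 0},
    {"z": 0.0033, "jaw": 0},
    {"z": 0.0033, "jaw": 0},
    {"z": 0.0033, "jaw": 0},
  ],
)

```text
time_s: 9.6
position: [0.5295, 0.105, 0.036]
tcp_rot: [[-0.818, -0.576, -0.0], [-0.576, 0.818, -0.001], [0.001, -0.001, -1.0]]
force: [-9.7, -3.0, 38.9]
opening: 0.519
grasp_force: 33.0
```

```bash
python3 - <<'E'
from h import *
J,K,M=cam("scene");s=bot.read_state();print(s["force"],s["moment"],s["position"])
# expected pixels of cover top ends if home
c=np.array([.5315,.1041]);u=np.array([np.cos(np.radians(35.1)),np.sin(np.radians(35.1))]);v=np.array([-u[1],u[0]])
for a in(50,-50):
  for z in(36,41):
    for b in(-23,23): print(a,b,z,((proj([*(c+(a*u+b*v)/1000),z/1000],K,M)[0]-[255,155])*10).round())
cv2.imwrite("pics/w7.png",cv2.resize(cv2.convertScaleAbs(J[155:215,255:335],alpha=2.2),(800,600),interpolation=2)[:,:,::-1])
E
```

```text
[-10.61428148  -2.09604026  38.23664851] [-0.75489394  1.76311449 -0.03460693] [0.52956323 0.10499376 0.03605363]
50 -23 36 [555. 452.]
50 23 36 [592. 353.]
50 -23 41 [554. 439.]
50 23 41 [591. 340.]
-50 -23 36 [219. 404.]
-50 23 36 [266. 308.]
-50 -23 41 [218. 391.]
-50 23 41 [265. 295.]
```

View pics/w7.png

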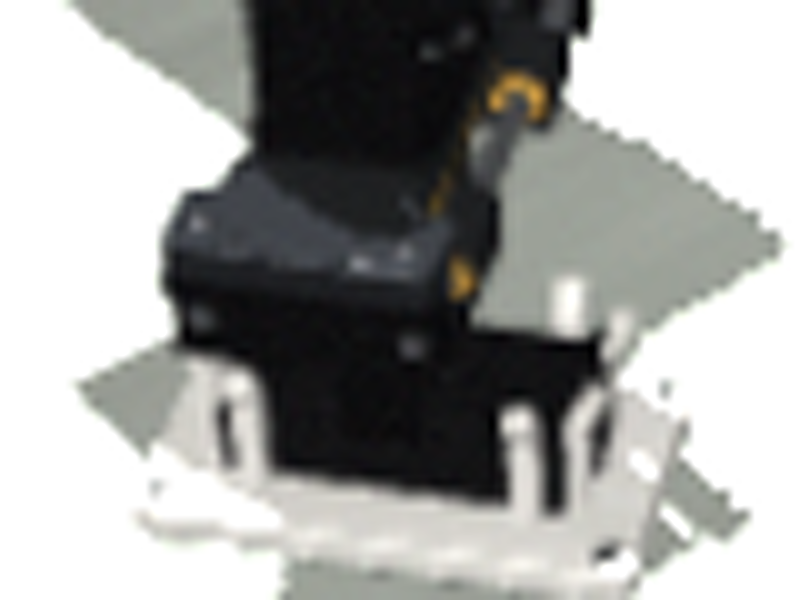

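At 38 N the cover is on a hard stop. Its far top edge lies at (591,340), exactly where a home cover should project, so both ends are down. I'll ease to a firm push of about 27 N, relieve the side load slightly and let it settle.

To row units: -0.0015 m is -0.0025, 0.0008 m is 0.0013.

run_rows(
  motion=[
    {"x": 0.0013, "z": -0.0025, "jaw": 0},
    {"x": 0.0013, "z": -0.0025, "jaw": 0},
    {"x": 0.0013, "z": -0.0025, "jaw": 0},
    {"x": 0.0013, "z": -0.0025, "jaw": 0},
    {"x": 0.0013, "z": -0.0025, "jaw": 0},
  ],
)

```text
time_s: 10.15
position: [0.5295, 0.105, 0.0362]
tcp_rot: [[-0.818, -0.575, 0.001], [-0.575, 0.818, -0.0], [-0.001, -0.001, -1.0]]
force: [-7.0, -1.5, 26.6]
opening: 0.52
grasp_force: 32.4
```

```bash
python3 - <<'E'
from h import *
I,K,M=cam("wrist");s=bot.read_state();print(s["force"],s["moment"],s["position"],s["grasp_force"])
J,K,M=cam("scene")
cv2.imwrite("pics/w8.png",np.hstack([cv2.resize(I[90:240,230:410],(360,300),interpolation=2),cv2.resize(cv2.convertScaleAbs(J[175:205,290:325],alpha=4),(350,300),interpolation=2)])[:,:,::-1])
E
```

```text
[-7.05948264 -0.68706961 26.05632511] [-0.3343681   1.22569903  0.05013669] [0.52952025 0.1049632  0.03613843] 32.402898743748665
```

View pics/w8.png

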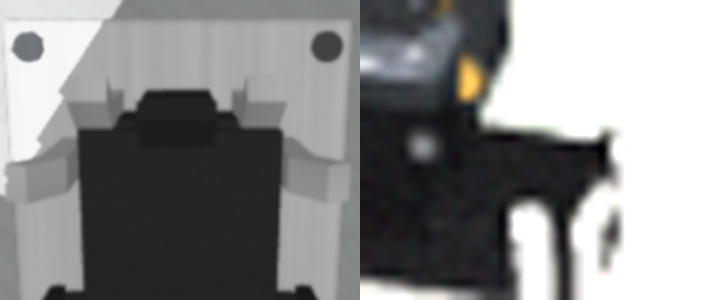

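The near clip overlaps the cover's edge, the far end is level at seat height, and the push is steady at 26 N. I'll hand it in.

```bash
python3 -c "
from rig import bot, cams, job
print(job.hand_in())"
```

```text
the job is handed in; nothing more can be done
None
```

The short cover is down on the case, still gripped and pressed at about 26 N, and the job is handed in. The near clip is visibly over its edge; I couldn't see the far clip, and infer it snapped from the level far end and the hard stop at 38 N.

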